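# Push a label plate out over the end of its ledge

### The job

Push the copper label plate along its lane towards the open end of the pine ledge (away from the blue cross stop) until between a quarter and a third of its length sticks out past the end, so that its edge shows for the next person to take. Only push it with the fingertips: do not grip it, lift it or tip it, and leave it lying flat in its lane. Leave the black plate, the bottle, the label roll and the stopper where they are.

Things in the scene. Friction and masses are not known exactly. Their poses are not given: they have to be found in the camera images.
- ledge: Fixed pine ledge (mm): 360 (x) x 190 (y), flat top 70 above its origin (underside centre, on the bench). Rails 10 wide, 12 high along the top at y = -90, 0, 90 leave two lanes 80 wide, centred on y = 45 and -45. Open end, no stop: x = 180. A blue stop 12 thick, 14 high crosses the other end (x = -180 to -168). Its +x points to the robot's left, within about 0.55 rad.
- copper_plate: Loose copper-coloured plate (mm): 150 (x) x 60 (y) x 6 thick, about 0.15 kg, a black dot near each end. Lies flat on the ledge in either lane, x nearly along the ledge's +x. Origin: centre of its underside. At least 55 of bare lane before the blue stop and 65 before the open end. Slides with dry friction, stops when no longer pushed.
- black_plate: Loose black flat plate of the same size, with a brass dot near each end, in the other lane; to be left alone. Origin: centre of its underside.
- bottle: Loose small green wine bottle with a red cap, 62 mm in diameter, 220 mm tall, upright on the bench beyond the ledge's stop end. Origin: centre of its underside. Leave alone.
- label_roll: Loose white roll of labels, 84 mm in diameter, 55 mm tall, standing flat on the bench beside the ledge's far long side (the ledge's -y side). Origin: centre of its underside. Leave alone.
- stopper: Loose bottle stopper, cork foot and red head, 34 mm in diameter, 45 mm tall, upright on the bench beside the ledge's far long side, near the open end. Origin: centre of its underside. Leave alone.

How it is judged:
By the outcome, as a careful person would: the job done as asked, in the order asked, and still so for the second after the job is handed in, with the robot touching nothing.
It also fails if it takes over 40 s, if anything falls off the work surface, if the arm or the gripper's body presses on something with over 40 N, if the wrist force passes 120 N, or if a joint passes its speed limit or range.

### The arm

A 7-joint arm with a two-finger parallel gripper is mounted at the origin on the work surface. World frame = base frame: x ahead of the robot, y to its left, z up, the work surface at z = 0. Lengths are in m, angles in rad, forces in N, time in s.
With the tool pointing down it reaches from about 0.35 to 0.9 m from the base axis. Payload 8.1 kg.
Tool frame: the origin (TCP) lies at the very end of the fingers, on their centre line; the grasp point (between the pads) lies 19 mm behind it; z points along the fingers, x is the direction in which the jaws open and shut, and the axes are right-handed (so a half turn about z gives the same grasp; the last joint's range is limited). The gripper opens to 92 mm and grips with 3 to 60 N. Pads are 19 mm wide; open, the fingers measure 130 mm over their backs; the gripper's body (75 mm by 190 mm) begins 47 mm behind the grasp point.
Start: joints at [-1.284, 0.434, 0.025, 1.573, -0.012, 1.134, -0.075], TCP at [0.238, 0.578, 0.227] pointing down, gripper open.
Joint ranges: [-2.62, 2.62], [-0.44, 2.09], [-1.27, 1.32], [0.08, 2.57], [-1.32, 4.46], [0.12, 2], [-2.74, 2.74]. Speed limits (rad/s): [2.22, 2.22, 3.01, 3.01, 3.14, 3.14, 3.14].

### API

Orientations are given as a unit quaternion [w, x, y, z].
In Python, from bench import ctrl gives the robot as it stands.
- The arm moves only by the tool step_arm, never from a script. Its argument "commands" is a list of rows, each a list of 3 entries, a list of its own where there are three numbers: the shift along the tool's x, y, z scaled (see below), then the turn, a rotation vector about the tool's x, y, z scaled (see below), then the opening, from 0 (shut) to 1 (fully open). A call has 1 to 12 rows; each row shifts and turns the commanded pose from where the row before left it, along the tool's axes as they then stand; what a row does not reach is not made up. The controller multiplies each number of a shift by 500 mm and each number of a turn by 0.1 rad. A row lasts 1/10 s, in which the tool goes at most 50 mm and 8.59 degrees, less where a joint would pass 70% of its speed; a pose out of reach is approached as far as the arm can. A call with a number of a shift or a turn outside -1 to 1 is refused whole. A call with a gripper value outside its range is refused whole. The fingers move at their own pace and stop on an object; "newtons" is the grip in N (left out, the last holds). Time passes only in rows, so rows that do not move let the fingers close. It gives the time, the measured TCP pose, the force and the opening at its end, in the units of the state.
- ctrl.get_state(): the state, without advancing time (a new reading comes with each control period).
- ctrl.get_image(name): name is "side" or "top"; returns a dict with "pixels" (384x512x3 uint8, red, green, blue), "fx", "fy", "cx", "cy" (pixels), "D" ([k1, k2, p1, p2, k3] as OpenCV has them; the pictures are not rectified), "extrinsics" (4x4, takes a point from world to camera coordinates). Camera axes: x right, y up, looking along -z (the intrinsics and any distortion apply to the point x, -y, -z); pixel columns grow to the right and rows downward; lengths in m; the calibration is good to about 2 mm. A picture is of the moment at which its call begins. There is no depth.
- ctrl.job_done(): hands the job in, once; it reports no verdict.
The state is a dict: "time_s": time; "qpos": joint angles; "joint_velocities": joint speeds; "joint_efforts": joint torques, N m; "ee_pos": TCP position; "eef_rot": TCP orientation; "contact_force": force on the tool from outside, world axes, zero at the start; "wrist_torque": the same for the moment, N m; "finger_gap": finger opening in m.
Only numpy, scipy, OpenCV 4.12 (cv2) and the standard library are available. Lean on these libraries where they do the work, as an engineer would, in place of code of your own. Each camera call takes 0.05 s, during which the arm holds its last target.

## Working session

There is one attempt and no reset: what is moved stays moved. The work goes in short steps, Python scripts to look and compute and a tool call to move; the robot and the scene stay as the last step left them, time stands still between calls to the robot, and variables do not carry over. Pictures are saved under pics/ and viewed, and the job is handed in when it is done.

Besides the shell and the picture viewer there is one more tool, called after "Request:" as a command line: name --argument value ..., lists and objects as JSON in quotes. step_arm: Moves the arm, as the interface text tells. Its arguments: {"type":"object","properties":{"commands":{"type":"array","items":{"type":"array"}},"newtons":{"type":"number"}},"required":["commands"]}

```bash
mkdir -p pics; python3 - <<'E'
from bench import ctrl
import cv2,numpy as np,pickle
s=ctrl.get_state();print({k:np.round(v,4).tolist() for k,v in s.items()})
d={}
for n in("top","side"):
    i=ctrl.get_image(n);d[n]=i;cv2.imwrite(f"pics/{n}0.png",i["pixels"][:,:,::-1])
    print(n,i["fx"],i["cx"],i["cy"],i["D"],np.round(i["extrinsics"],3).tolist())
pickle.dump(d,open("im0.pkl","wb"))
E
```

```text
{'time_s': 0.0, 'qpos': [-1.2836, 0.4352, 0.025, 1.5741, -0.0116, 1.134, -0.0751], 'joint_velocities': [0.0021, 0.0007, -0.0015, 0.001, 0.0009, 0.0004, -0.0022], 'joint_efforts': [-0.0006, -66.7827, 0.9842, -31.446, -0.0606, 0.0428, 0.0002], 'ee_pos': [0.2374, 0.5776, 0.2259], 'eef_rot': [0.0005, 0.8307, 0.5567, -0.0006], 'contact_force': [0.7042, 0.05, 0.2968], 'wrist_torque': [-0.0031, 0.0144, 0.0213], 'finger_gap': 0.0921}
top 398.95246265317013 252.23576170681469 189.95485339433412 [0.01172494 0.         0.         0.         0.        ] [[0.016, -1.0, 0.025, -0.043], [0.999, 0.016, 0.036, -0.582], [-0.037, 0.025, 0.999, -1.093], [0.0, 0.0, 0.0, 1.0]]
side 388.2101820400899 256.4177477949172 193.2071779889455 [-0.00328083  0.          0.          0.          0.        ] [[0.981, -0.193, 0.008, -0.577], [0.122, 0.652, 0.748, -0.126], [-0.149, -0.733, 0.664, -0.794], [0.0, 0.0, 0.0, 1.0]]
```

View pics/top0.png

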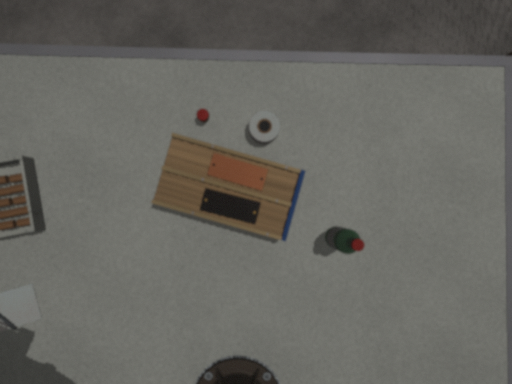

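View pics/side0.png

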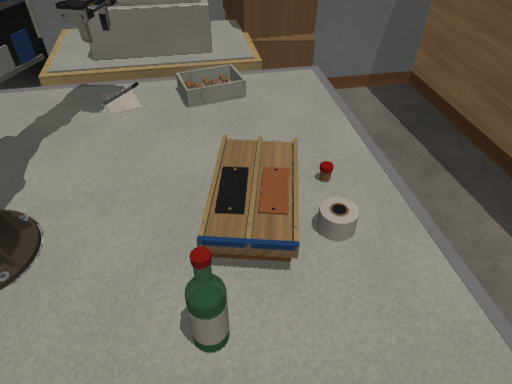

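The top view shows the copper plate in the far (-y) lane, around pixel (238,171), and the black plate in the near lane at (230,206). The blue stop is on the right at (293,205), and the open end is on the left, from (173,136) to (154,206). The stopper is at (203,116), the roll at (264,127) and the bottle at (343,240).

```bash
cat > h.py <<'E'
import cv2,numpy as np
def ray(i,px,z):
    K=np.array([[i["fx"],0,i["cx"]],[0,i["fy"],i["cy"]],[0,0,1]])
    p=cv2.undistortPoints(np.array(px,float).reshape(-1,1,2),K,np.array(i["D"])).reshape(-1,2)
    d=np.c_[p[:,0],-p[:,1],-np.ones(len(p))]
    E=np.array(i["extrinsics"]);R=E[:3,:3];c=-R.T@E[:3,3]
    w=d@R; return c+w*((z-c[2])/w[:,2])[:,None]
def copper(i):
    h=cv2.cvtColor(i["pixels"],cv2.COLOR_RGB2HSV)
    m=cv2.inRange(h,(3,135,90),(14,255,255))
    n,l,st,c=cv2.connectedComponentsWithStats(m)
    k=1+np.argmax(st[1:,4]); m=(l==k).astype(np.uint8)
    cs,_=cv2.findContours(m,cv2.RETR_EXTERNAL,cv2.CHAIN_APPROX_NONE)
    return m,max(cs,key=len)[:,0,:]
def rect(w):
    r=cv2.minAreaRect((w[:,:2]*1000).astype(np.float32)); return r
E
python3 - <<'E'
import pickle,cv2,numpy as np
from h import *
d=pickle.load(open("im0.pkl","rb"))
for n in d:
    i=d[n];m,c=copper(i);print(n,m.sum(),c.min(0),c.max(0))
    print(rect(ray(i,c,.076)))
    h=cv2.cvtColor(i["pixels"],cv2.COLOR_RGB2HSV)
    b=cv2.inRange(h,(105,150,60),(125,255,255)); 
    if n=="side": b[:150]=0
    ys,xs=np.nonzero(b);print("blue",len(xs),rect(ray(i,np.c_[xs,ys],.084)))
    big=i["pixels"][:,:,::-1]
    x0,y0,s=(140,120,4.5) if n=="top" else (195,125,5)
    cr=big[y0:y0+130,x0:x0+175] if n=="top" else big[y0:y0+120,x0:x0+150]
    cv2.imwrite(f"pics/{n}_crop.png",cv2.resize(cr,None,fx=s,fy=s,interpolation=cv2.INTER_CUBIC))
E
```

```text
top 1199 [208 154] [266 189]
((627.691650390625, 8.293846130371094), (147.0828094482422, 57.82451629638672), 74.28670501708984)
blue 5 ((539.2279663085938, -135.31947326660156), (1.2300872802734375, 153.1632843017578), 75.2889175415039)
side 1268 [259 167] [288 214]
((628.0518188476562, 4.567497253417969), (154.3826446533203, 59.67264938354492), 74.27540588378906)
blue 758 ((541.8001098632812, -143.17529296875), (19.558948516845703, 186.9187469482422), 74.87530517578125)
```

View pics/top_crop.png

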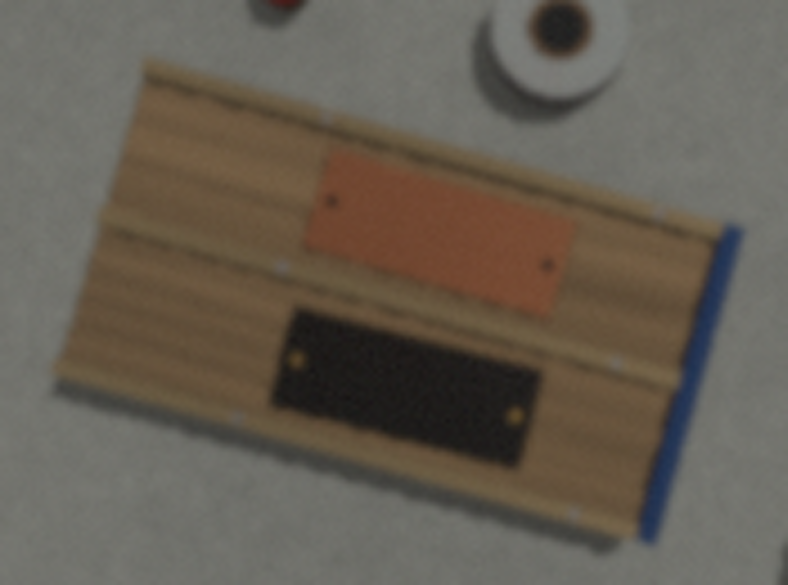

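View pics/side_crop.png

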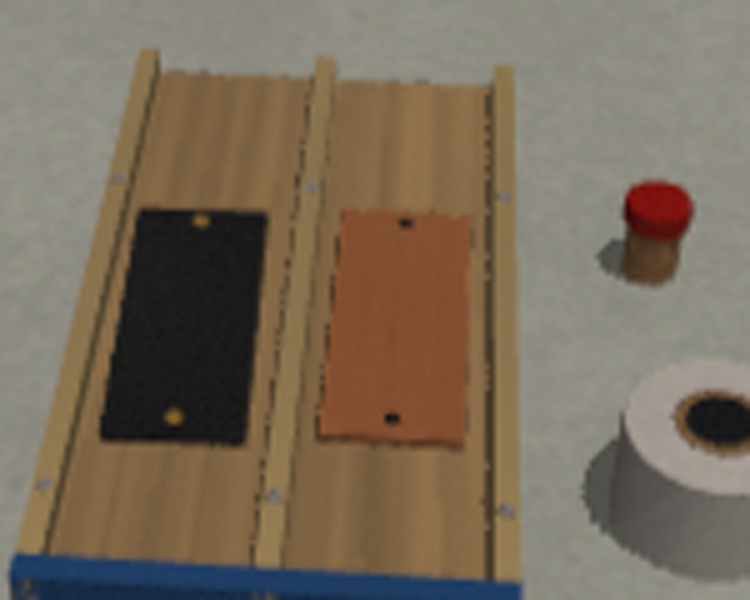

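```bash
python3 - <<'E'
import pickle,cv2,numpy as np
from h import *
d=pickle.load(open("im0.pkl","rb"))
def px(p,o,s): return (np.array(p,float)+.5)/s-.5+np.array(o)
# model pts ledge coords(mm) -> crop px
top=[((180,-95,82),(146,60)),((180,95,82),(56,370)),((-180,-95,84),(743,228)),((-180,95,84),(656,543)),((180,0,82),(103,209))]
side=[((180,95,82),(140,50)),((180,-95,82),(514,66)),((-180,95,84),(10,574)),((-180,-95,84),(522,600)),((-168,95,84),(14,556)),((-168,-95,84),(521,582))]
L=[];W=[];N=[]
for n,ps,o,s in(("top",top,(140,120),4.5),("side",side,(195,125),5)):
    for m,p in ps:
        w=ray(d[n],[px(p,o,s)],m[2]/1000)[0]*1000
        L.append(m[:2]);W.append(w[:2]);N.append(n)
L=np.array(L,float);W=np.array(W);N=np.array(N)
def fit(L,W):
    l0=L.mean(0);w0=W.mean(0);a=L-l0;b=W-w0
    th=np.arctan2((a[:,0]*b[:,1]-a[:,1]*b[:,0]).sum(),(a*b).sum())
    R=np.array([[np.cos(th),-np.sin(th)],[np.sin(th),np.cos(th)]])
    t=w0-R@l0;return th,R,t,W-(L@R.T+t)
for sel in (N=="top",N=="side",N!=""):
    th,R,t,e=fit(L[sel],W[sel]);print(np.degrees(th),t,np.round(e,1).tolist())
    for c in((627.7,8.3),(628.05,4.57)):print("plate in ledge",(np.array(c)-t)@R)
E
```

```text
74.91339728596242 [589.29477842  28.85226329] [[-3.4, 0.3], [1.1, -2.1], [-0.6, 2.6], [1.1, 1.2], [1.9, -1.9]]
plate in ledge [ -9.84783607 -42.43084604]
plate in ledge [-13.35817852 -43.7396225 ]
74.95931297466744 [589.01064929  29.63106685] [[0.2, -1.9], [0.0, -1.2], [0.6, 1.4], [0.3, 3.1], [-0.3, -1.5], [-0.8, 0.1]]
plate in ledge [-10.56022637 -42.89943928]
plate in ledge [-14.07161653 -44.2054022 ]
74.92239790297187 [589.16128518  29.27128315] [[-3.3, -0.2], [1.2, -2.6], [-0.5, 2.1], [1.2, 0.8], [2.1, -2.3], [-0.1, -1.5], [-0.2, -0.8], [0.6, 1.7], [0.3, 3.5], [-0.4, -1.2], [-0.8, 0.5]]
plate in ledge [-10.22437107 -42.66719458]
plate in ledge [-13.73491908 -43.97541958]
```

Ledge origin is about (0.589, 0.029) with yaw 74.9°. The plate is at ledge x ≈ -12 mm, y ≈ -43.5 mm, so it needs to travel about 161 mm. I'll swing the closed fingers on an arc to above the lane, behind the plate.

Request:
step_arm --commands '[[[0, 0.09, 0], [0, 0, 0.8], 0], [[0, 0.09, 0], [0, 0, 0.8], 0], [[0, 0.09, 0], [0, 0, 0.8], 0], [[0, 0.09, 0], [0, 0, 0.8], 0], [[0, 0.09, 0], [0, 0, 0.8], 0], [[0, 0.09, 0], [0, 0, 0.8], 0], [[0, 0.09, 0], [0, 0, 0.8], 0], [[0, 0.09, 0], [0, 0, 0.8], 0], [[0, 0.09, 0], [0, 0, 0.8], 0]]'

```text
time_s: 1.0
ee_pos: [0.5391, 0.3182, 0.2263]
eef_rot: [0.0, 0.974, 0.227, -0.0]
contact_force: [0.9, -0.0, 0.0]
finger_gap: 0.0244
```

Request:
step_arm --commands '[[[0, 0.09, 0], [0, 0, 0.8], 0], [[0, 0.09, 0], [0, 0, 0.8], 0], [[0, 0.09, 0], [0, 0, 0.8], 0], [[0, 0.09, 0], [0, 0, 0.8], 0], [[0, 0.09, 0], [0, 0, 0.8], 0], [[0, 0.09, 0], [0, 0, 0.8], 0], [[0, 0.09, 0], [0, 0, 0.8], 0], [[0, 0.09, 0], [0, 0, 0.8], 0], [[0, 0.09, 0], [0, 0, 0.8], 0], [[0, 0, 0], [0, 0, 0], 0]]'

```text
time_s: 2.0
ee_pos: [0.5919, -0.0812, 0.2271]
eef_rot: [0.002, 0.991, -0.136, 0.0]
contact_force: [1.2, -0.4, 0.7]
finger_gap: 0.0007
```

```bash
cat > g.py <<'E'
from bench import ctrl
import numpy as np
from scipy.spatial.transform import Rotation as Ro
th=np.radians(74.92);O=np.array([.5891,.0293])
u=np.array([np.cos(th),np.sin(th)]);v=np.array([-u[1],u[0]])
def st():
    s=ctrl.get_state();R=Ro.from_quat(np.array(s["eef_rot"]),scalar_first=True).as_matrix()
    p=np.array(s["ee_pos"]);q=p[:2]-O
    print("t",s["time_s"],"ledge mm",np.round([q@u*1000,q@v*1000,p[2]*1000],1),"toolx deg",np.degrees(np.arctan2(R[1,0],R[0,0])).round(2),"toolz",R[:,2].round(3),"F",np.round(s["contact_force"],1),"gap",s["finger_gap"])
    return s,R
def goto(x,y,z):
    s,R=st();p=np.array(s["ee_pos"]);t=np.r_[O+u*x/1e3+v*y/1e3,z/1e3]
    print("shift tool mm",np.round(R.T@(t-p)*1000,1))
E
python3 -c "
from g import *
goto(-115,-44,150)"
```

```text
t 2.0 ledge mm [-106.   -31.5  227.1] toolx deg -15.58 toolz [-0.    -0.004 -1.   ] F [ 1.2 -0.4  0.7] gap 0.0007036916701958062
shift tool mm [12.6  8.6 77.1]
```

Request:
step_arm --commands '[[[0.0126, 0.01, 0.05], [0, 0, 0], 0], [[0.0126, 0.01, 0.05], [0, 0, 0], 0], [[0, 0, 0.05], [0, 0, 0], 0], [[0, 0, 0], [0, 0, 0], 0], [[0, 0, 0], [0, 0, 0], 0]]'

```text
time_s: 2.5
ee_pos: [0.6033, -0.0854, 0.1518]
eef_rot: [0.0, 0.992, -0.129, -0.001]
contact_force: [-0.2, -0.4, 0.4]
finger_gap: 0.0001
```

```bash
python3 -c "
from g import *
goto(-115,-44,73)
import cv2
for n in('top','side'): cv2.imwrite(f'pics/{n}1.png',ctrl.get_image(n)['pixels'][:,:,::-1])"
```

```text
t 2.5 ledge mm [-107.1  -43.5  151.8] toolx deg -14.83 toolz [-0.001  0.    -1.   ] F [-0.2 -0.4  0.4] gap 0.00014195692704845324
shift tool mm [ 0.5  7.9 78.8]
```

View pics/side1.png

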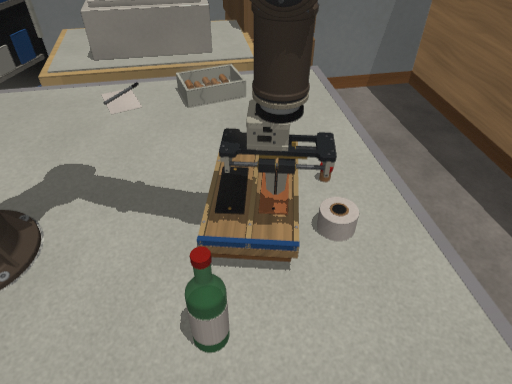

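```bash
python3 -c "
from g import *
st()
import pickle,cv2
d=pickle.load(open('im0.pkl','rb'))
for n in d:
  i=d[n];E=np.array(i['extrinsics']);c=E[:3,:3]@[.6033,-.0854,.1518]+E[:3,3];print(n,i['cx']+i['fx']*c[0]/-c[2],i['cy']-i['fy']*c[1]/-c[2])
  b=cv2.imread(f'pics/{n}1.png');cr=b[110:250,190:340];cv2.imwrite(f'pics/{n}1c.png',cv2.resize(cr,None,fx=4,fy=4,interpolation=2))
"
```

```text
t 2.6 ledge mm [-107.   -44.5  153. ] toolx deg -14.83 toolz [ 0.002 -0.    -1.   ] F [ 0.4  0.1 -0.2] gap 0.0007242561370206122
top 275.3309709688787 179.74324399988691
side 273.9967502605581 190.46732182547933
```

View pics/side1c.png

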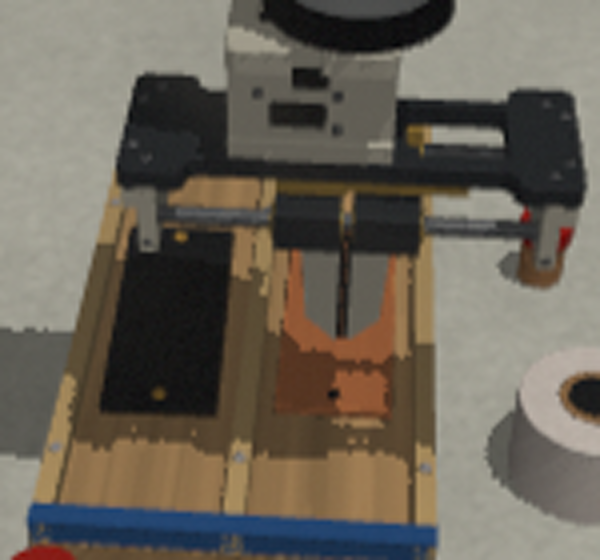

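View pics/top1c.png

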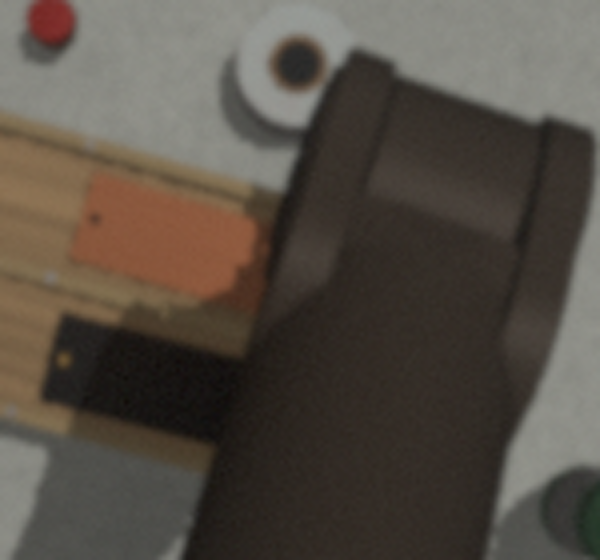

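The fingertips sit where the projection predicts, about (275,193) in the side view. In that view they are still roughly 80 mm above the rear edge of the plate. I'll move back, open slightly so two tips push, and lower.

Request:
step_arm --commands '[[[0, 0.018, 0], [0, 0, 0], 0.2], [[0, 0, 0.04], [0, 0, 0], 0.2], [[0, 0, 0.04], [0, 0, 0], 0.2], [[0, 0, 0.04], [0, 0, 0], 0.2], [[0, 0, 0], [0, 0, 0], 0.2], [[0, 0, 0], [0, 0, 0], 0.2]]'

```text
time_s: 3.2
ee_pos: [0.6014, -0.0949, 0.0926]
eef_rot: [0.0, 0.992, -0.129, 0.0]
contact_force: [0.7, -0.0, -0.1]
finger_gap: 0.0184
```

```bash
python3 -c "
from g import *
goto(-115,-44,73);goto(-115,-44,73)
import cv2
n='side';b=ctrl.get_image(n)['pixels'][:,:,::-1];cr=b[120:260,190:340];cv2.imwrite(f'pics/{n}2c.png',cv2.resize(cr,None,fx=4,fy=4,interpolation=2))
st()"
```

```text
t 3.2 ledge mm [-116.8  -44.2   92.6] toolx deg -14.87 toolz [ 0.001 -0.    -1.   ] F [ 0.7 -0.  -0.1] gap 0.01839333914071666
shift tool mm [-0.2 -1.8 19.6]
t 3.2 ledge mm [-116.8  -44.2   92.6] toolx deg -14.87 toolz [ 0.001 -0.    -1.   ] F [ 0.7 -0.  -0.1] gap 0.01839333914071666
shift tool mm [-0.2 -1.8 19.6]
t 3.25 ledge mm [-116.6  -44.6   93.1] toolx deg -14.87 toolz [ 0.002 -0.    -1.   ] F [ 0.2 -0.3 -0.2] gap 0.018228447823885805
```

View pics/side2c.png

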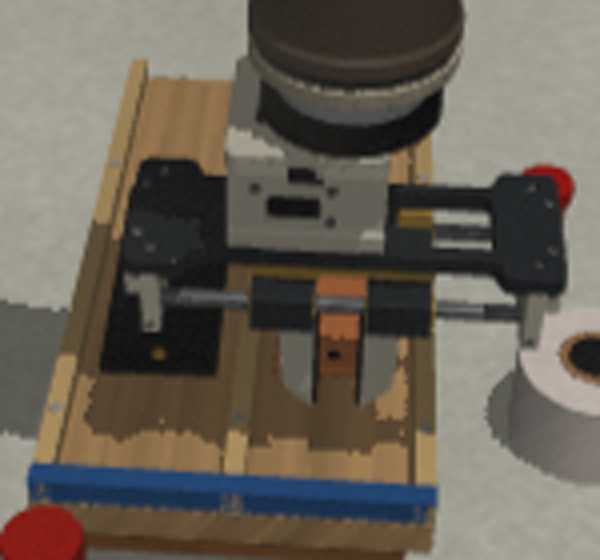

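Both tips are now behind the plate's rear edge: tips at crop row 405, edge at about 375. I'll lower to z ≈ 73 mm.

Request:
step_arm --commands '[[[0, 0, 0.02], [0, 0, 0], 0.2], [[0, 0, 0.02], [0, 0, 0], 0.2], [[0, 0, 0], [0, 0, 0], 0.2], [[0, 0, 0], [0, 0, 0], 0.2]]'

```text
time_s: 3.65
ee_pos: [0.6009, -0.0943, 0.0714]
eef_rot: [0.0, 0.992, -0.129, -0.0]
contact_force: [0.4, 0.4, -0.1]
finger_gap: 0.0181
```

```bash
python3 -c "
from g import *
st()
import cv2
n='side';b=ctrl.get_image(n)['pixels'][:,:,::-1];cr=b[120:260,190:340];cv2.imwrite(f'pics/{n}3c.png',cv2.resize(cr,None,fx=4,fy=4,interpolation=2))
st()"
```

```text
t 3.65 ledge mm [-116.2  -43.5   71.4] toolx deg -14.84 toolz [-0.001  0.    -1.   ] F [ 0.4  0.4 -0.1] gap 0.018066089720148518
t 3.7 ledge mm [-116.2  -43.6   71.6] toolx deg -14.85 toolz [-0.001  0.    -1.   ] F [0.4 0.1 0.2] gap 0.01845146212019144
```

View pics/side3c.png

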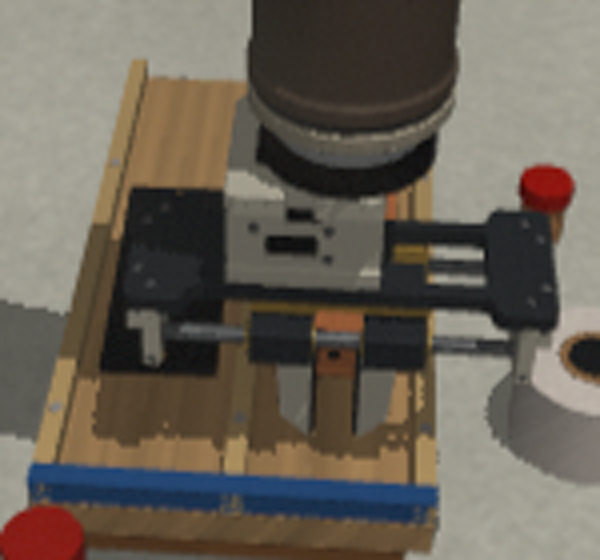

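Request:
step_arm --commands '[[[0, -0.02, -0.002], [0, 0, 0], 0.2], [[0, -0.02, 0], [0, 0, 0], 0.2], [[0, -0.02, 0], [0, 0, 0], 0.2], [[0, -0.02, 0], [0, 0, 0], 0.2], [[0, -0.01, 0], [0, 0, 0], 0.2], [[0, 0, 0], [0, 0, 0], 0.2]]'

```text
time_s: 4.3
ee_pos: [0.613, -0.0492, 0.0726]
eef_rot: [-0.0, 0.992, -0.128, -0.0]
contact_force: [-1.4, -0.4, -1.1]
finger_gap: 0.0182
```

```bash
python3 -c "
from g import *
st()
import cv2
n='side';b=ctrl.get_image(n)['pixels'][:,:,::-1];cr=b[120:260,190:340];cv2.imwrite(f'pics/{n}4c.png',cv2.resize(cr,None,fx=4,fy=4,interpolation=2))
n='top';b=ctrl.get_image(n)['pixels'][:,:,::-1];cr=b[110:250,140:290];cv2.imwrite(f'pics/{n}4c.png',cv2.resize(cr,None,fx=4,fy=4,interpolation=2))
st()"
```

```text
t 4.3 ledge mm [-69.6 -43.5  72.6] toolx deg -14.74 toolz [ 0.     0.001 -1.   ] F [-1.4 -0.4 -1.1] gap 0.018207137743027638
t 4.4 ledge mm [-71.2 -43.6  72.7] toolx deg -14.83 toolz [-0. -0. -1.] F [0.3 0.4 0.4] gap 0.018121503487673676
```

View pics/side4c.png

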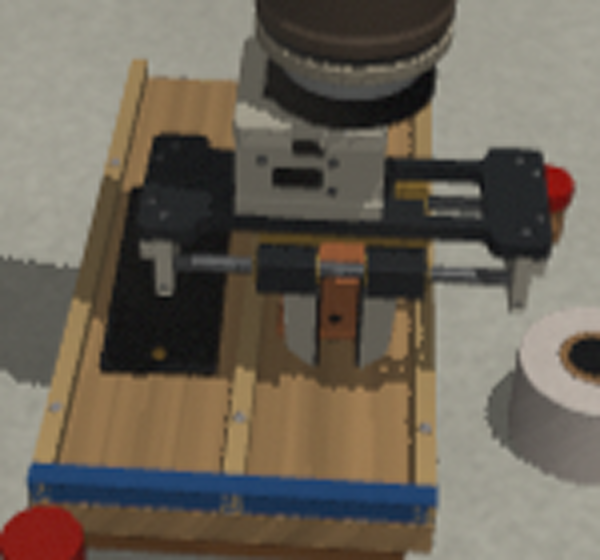

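View pics/top4c.png

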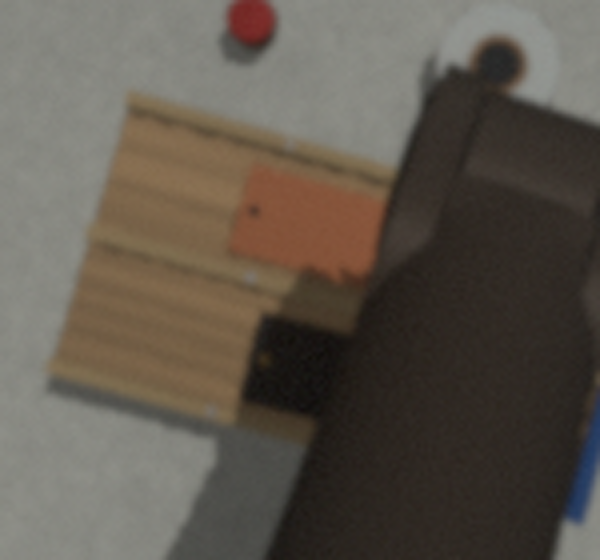

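The plate is sliding straight, with its front dot now at about (203,163) in the top view. That is about 27 mm of travel, which matches the fingertips. I'll push on most of the way.

Request:
step_arm --commands '[[[0, -0.02, 0], [0, 0, 0], 0.2], [[0, -0.02, 0], [0, 0, 0], 0.2], [[0, -0.02, 0], [0, 0, 0], 0.2], [[0, -0.02, 0], [0, 0, 0], 0.2], [[0, -0.02, 0], [0, 0, 0], 0.2], [[0, -0.02, 0], [0, 0, 0], 0.2], [[0, -0.02, 0], [0, 0, 0], 0.2], [[0, -0.02, 0], [0, 0, 0], 0.2], [[0, -0.02, 0], [0, 0, 0], 0.2], [[0, -0.02, 0], [0, 0, 0], 0.2], [[0, -0.01, 0], [0, 0, 0], 0.2], [[0, 0, 0], [0, 0, 0], 0.2]]'

```text
time_s: 5.6
ee_pos: [0.6397, 0.0521, 0.0726]
eef_rot: [-0.0, 0.992, -0.128, -0.0]
contact_force: [0.5, -0.2, 0.1]
finger_gap: 0.0183
```

```bash
python3 -c "
from g import *
st()
import cv2,pickle
d={}
n='side';d[n]=ctrl.get_image(n);b=d[n]['pixels'][:,:,::-1];cr=b[120:260,190:340];cv2.imwrite(f'pics/{n}5c.png',cv2.resize(cr,None,fx=4,fy=4,interpolation=2))
n='top';d[n]=ctrl.get_image(n);b=d[n]['pixels'][:,:,::-1];cr=b[110:250,140:290];cv2.imwrite(f'pics/{n}5c.png',cv2.resize(cr,None,fx=4,fy=4,interpolation=2))
pickle.dump(d,open('im5.pkl','wb'))
st()"
```

```text
t 5.6 ledge mm [ 35.2 -43.   72.6] toolx deg -14.76 toolz [-0.     0.001 -1.   ] F [ 0.5 -0.2  0.1] gap 0.01825369912708802
t 5.7 ledge mm [ 33.8 -43.1  72.6] toolx deg -14.84 toolz [-0. -0. -1.] F [ 0.1  0.5 -0.1] gap 0.01822641339751504
```

View pics/side5c.png

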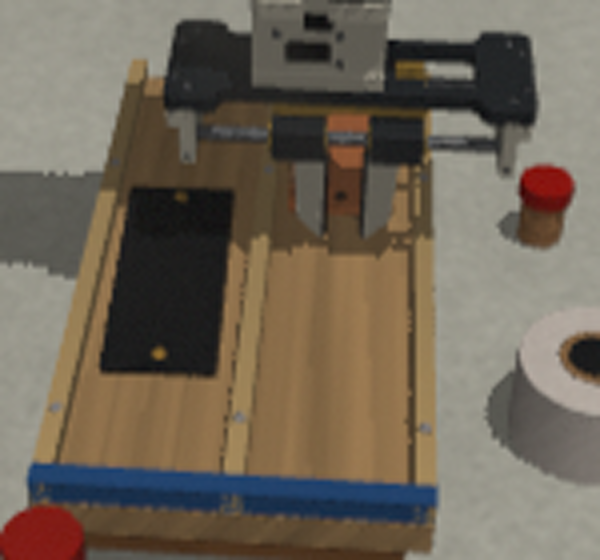

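View pics/top5c.png

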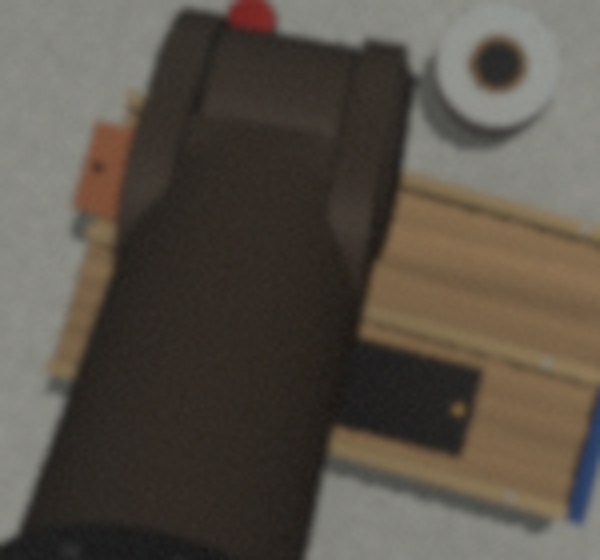

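```bash
python3 -c "
from g import *
from h import *
import pickle
d=pickle.load(open('im5.pkl','rb'));i=d['top']
f=lambda p:(np.array(p,float)+.5)/4-.5+np.array([140,110])
for n,p,z in(('frontTop',(97,122),.076),('frontBot',(75,210),.076),('dot',(98,167),.076),('ledge a',(128,93),.082),('ledge m',(90,225),.082),('ledge b',(48,372),.082)):
  w=ray(i,[f(p)],z)[0];q=w[:2]-O;print(n,np.round([q@u*1000,q@v*1000],1))
d0=pickle.load(open('im0.pkl','rb'))['top']
for p in((333,202),(547,265)):
  w=ray(d0,[(np.array(p)+.5)/4.5-.5+np.array([140,120])],.076)[0];q=w[:2]-O;print('dot0',np.round([q@u*1000,q@v*1000],1))
s=d['side']
for p in((340,196),):
  w=ray(s,[(np.array(p)+.5)/4-.5+np.array([190,120])],.076)[0];q=w[:2]-O;print('rear dot side',np.round([q@u*1000,q@v*1000],1))
"
```

```text
frontTop [195.3 -68.7]
frontBot [192.7  -9.8]
dot [186.4 -40.7]
ledge a [180.1 -91.8]
ledge m [179.4  -2.9]
ledge b [178.3  95.3]
dot0 [ 53.7 -43.5]
dot0 [-75.4 -42.7]
rear dot side [ 56.3 -42.1]
```

Estimates of the overhang agree at about 14–16 mm; the target is 43.75 mm (allowed 37.5–50). I'll push 28 mm more, then back off 15 mm and rise.

Request:
step_arm --commands '[[[0, -0.016, 0], [0, 0, 0], 0.2], [[0, -0.016, 0], [0, 0, 0], 0.2], [[0, -0.012, 0], [0, 0, 0], 0.2], [[0, -0.008, 0], [0, 0, 0], 0.2], [[0, -0.004, 0], [0, 0, 0], 0.2], [[0, 0, 0], [0, 0, 0], 0.2], [[0, 0, 0], [0, 0, 0], 0.2]]'

```text
time_s: 6.4
ee_pos: [0.6467, 0.0778, 0.0727]
eef_rot: [-0.0, 0.992, -0.129, -0.0]
contact_force: [0.1, -0.0, 0.5]
finger_gap: 0.0181
```

```bash
python3 -c "
from g import *
st()"
```

```text
t 6.4 ledge mm [ 61.8 -43.   72.7] toolx deg -14.84 toolz [-0.  0. -1.] F [ 0.1 -0.   0.5] gap 0.018088758427632162
```

Request:
step_arm --commands '[[[0, 0.02, 0], [0, 0, 0], 0.2], [[0, 0.02, 0], [0, 0, 0], 0.2], [[0, 0.02, 0], [0, 0, 0], 0.2], [[0, 0, -0.06], [0, 0, 0], 0.2], [[0, 0, -0.1], [0, 0, 0], 0.2], [[0, 0, -0.1], [0, 0, 0], 0.2], [[0, 0, -0.06], [0, 0, 0], 0.2], [[0, 0, 0], [0, 0, 0], 0.2]]'

```text
time_s: 7.2
ee_pos: [0.6415, 0.047, 0.238]
eef_rot: [-0.001, 0.992, -0.13, 0.004]
contact_force: [0.2, -0.0, -0.8]
finger_gap: 0.0185
```

```bash
python3 -c "
from g import *
st()
import cv2,pickle
d={}
n='side';d[n]=ctrl.get_image(n);b=d[n]['pixels'][:,:,::-1];cr=b[120:260,190:340];cv2.imwrite(f'pics/{n}6c.png',cv2.resize(cr,None,fx=4,fy=4,interpolation=2))
n='top';d[n]=ctrl.get_image(n);b=d[n]['pixels'][:,:,::-1];cr=b[110:250,140:290];cv2.imwrite(f'pics/{n}6c.png',cv2.resize(cr,None,fx=4,fy=4,interpolation=2))
pickle.dump(d,open('im6.pkl','wb'))
"
```

```text
t 7.2 ledge mm [ 30.7 -45.9 238. ] toolx deg -14.94 toolz [ 0.008  0.001 -1.   ] F [ 0.2 -0.  -0.8] gap 0.018495586878068772
```

View pics/side6c.png

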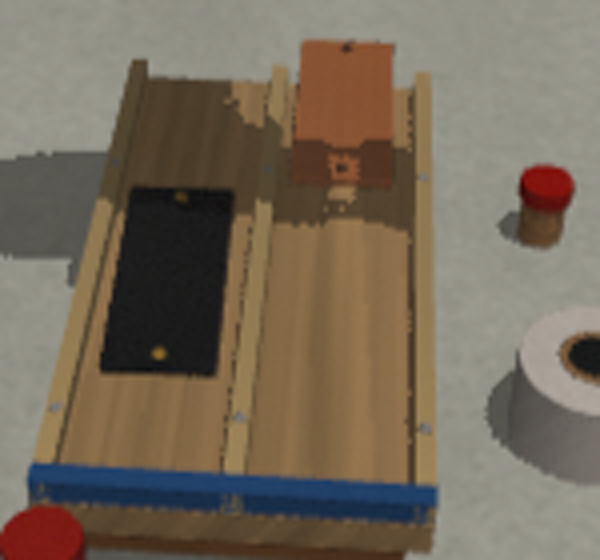

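View pics/top6c.png

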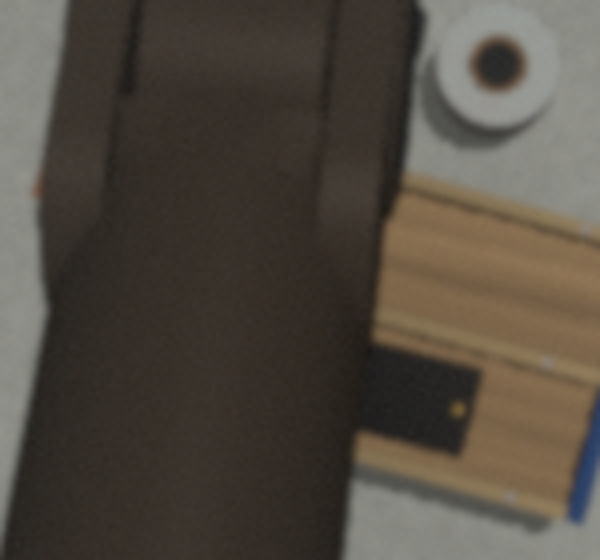

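The plate is clear of the fingers and lies flat in its lane, with its front protruding past the end. The arm blocks the top view, so I'll move it left to measure.

Request:
step_arm --commands '[[[0, -0.07, -0.03], [0, 0, 0], 0.2], [[0.01, -0.08, 0], [0, 0, 0], 0.2], [[-0.03, -0.08, 0], [0, 0, 0], 0.2], [[-0.03, -0.08, 0], [0, 0, 0], 0.2], [[-0.03, -0.08, 0], [0, 0, 0], 0.2], [[-0.03, -0.08, 0], [0, 0, 0], 0.2], [[-0.03, -0.08, 0], [0, 0, 0], 0.2], [[-0.03, -0.08, 0], [0, 0, 0], 0.2], [[-0.03, -0.05, 0], [0, 0, 0], 0.2], [[0, 0, 0], [0, 0, 0], 0.2]]'

```text
time_s: 8.3
ee_pos: [0.6259, 0.4089, 0.2442]
eef_rot: [-0.0, 0.992, -0.126, -0.003]
contact_force: [0.2, 0.4, -0.3]
finger_gap: 0.0179
```

```bash
python3 -c "
from g import *
st()
import cv2,pickle
d={}
n='side';d[n]=ctrl.get_image(n);b=d[n]['pixels'][:,:,::-1];cr=b[120:260,190:340];cv2.imwrite(f'pics/{n}7c.png',cv2.resize(cr,None,fx=4,fy=4,interpolation=2))
n='top';d[n]=ctrl.get_image(n);b=d[n]['pixels'][:,:,::-1];cr=b[110:250,140:290];cv2.imwrite(f'pics/{n}7c.png',cv2.resize(cr,None,fx=4,fy=4,interpolation=2))
pickle.dump(d,open('im7.pkl','wb'))
from h import *
for n in d:
  m,c=copper(d[n]);r=rect(ray(d[n],c,.076));q=np.array(r[0])/1e3-O;print(n,m.sum(),r,'ledge',np.round([q@u*1000,q@v*1000],1))
"
```

```text
t 8.3 ledge mm [376.1  63.2 244.2] toolx deg -14.42 toolz [-0.005  0.001 -1.   ] F [ 0.2  0.4 -0.3] gap 0.01791375073372975
side 831 ((665.2800903320312, 155.91983032226562), (151.46597290039062, 57.960174560546875), 75.5185317993164) ledge [142.1 -40.6]
top 1121 ((665.7671508789062, 160.06834411621094), (143.17564392089844, 56.47630310058594), 75.74420166015625) ledge [146.2 -40. ]
```

View pics/side7c.png

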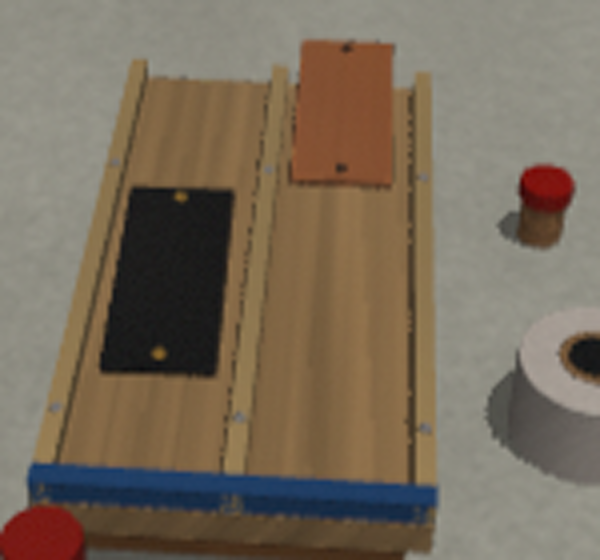

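View pics/top7c.png

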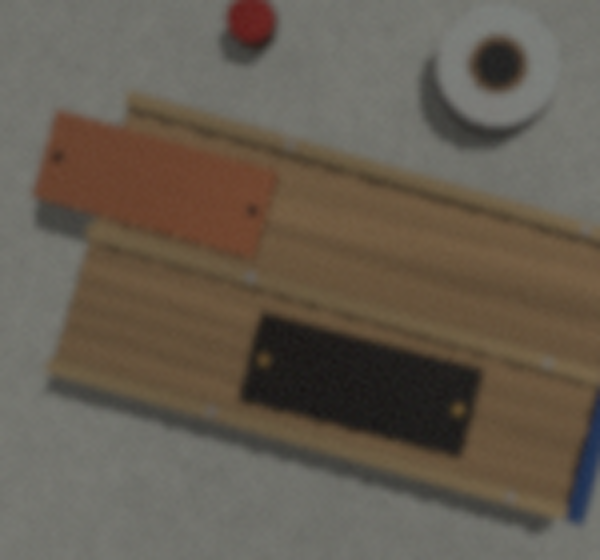

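```bash
python3 -c "
from g import *
from h import *
import pickle
d=pickle.load(open('im7.pkl','rb'))
def P(n,p,z):
  w=ray(d[n],[(np.array(p,float)+.5)/4-.5+np.array([140,110] if n=='top' else [190,120])],z)[0];q=w[:2]-O;return np.round([q@u*1000,q@v*1000],1)
for a in(('top',(57,157),.076),('top',(252,210),.076),('top',(46,153),.076),('top',(264,214),.076),('top',(128,93),.082),('top',(48,372),.082),
 ('side',(347,48),.076),('side',(341,168),.076),('side',(347,41),.076),('side',(341,183),.076),('side',(139,60),.082),('side',(424,73),.082),('side',(165,78),.07),('side',(402,89),.07)):print(a,P(*a))
"
```

```text
('top', (57, 157), 0.076) [213.6 -39.6]
('top', (252, 210), 0.076) [ 82.8 -41.6]
('top', (46, 153), 0.076) [221.1 -40.1]
('top', (264, 214), 0.076) [ 74.6 -41.2]
('top', (128, 93), 0.082) [180.1 -91.8]
('top', (48, 372), 0.082) [178.3  95.3]
('side', (347, 48), 0.076) [212.9 -41.2]
('side', (341, 168), 0.076) [ 83.  -41.7]
('side', (347, 41), 0.076) [221.3 -41. ]
('side', (341, 183), 0.076) [ 68.6 -42.2]
('side', (139, 60), 0.082) [178.7  90.1]
('side', (424, 73), 0.082) [178.5 -90.6]
('side', (165, 78), 0.07) [177.6  73.8]
('side', (402, 89), 0.07) [177.3 -77.5]
```

All estimates put the overhang at 41–44.5 mm (27–30 % of its length), inside the 37.5–50 mm window. The other items look unmoved, and the arm is well clear. Handing in.

```bash
python3 -c "
from g import *
st();ctrl.job_done()"
```

```text
t 8.4 ledge mm [370.9  58.9 245.4] toolx deg -14.79 toolz [-0.003 -0.002 -1.   ] F [ 0.1 -1.4 -0.3] gap 0.018178538156331293
the job is handed in; nothing more can be done
```

The copper plate now sticks out about 41–44.5 mm past the open end, which is 27–30 % of its length and inside the 37.5–50 mm window. I pushed it about 160 mm along the far lane with the two fingertips behind its rear edge, slightly open. The fingers never gripped or lifted it. I handed the job in at 8.4 s with the arm clear of everything.

- **Overhang:** the plate's dots, its front edge in both pictures, and the final fingertip position all fall in that range. One check came out lower: the outline fit in the side view put the overhang near 37 mm. I discounted it because the outline includes the plate's rear side face, and the same fit read 3.5 mm short before the push.
- **Plate:** it lies flat in its lane, within about 1° of the rails.
- **Other items:** the black plate, label roll and stopper look unmoved in the last pictures, judged by eye. Only the bottle's cap was in view, and it had not moved either.
- **Force:** no reading between moves was above about 2 N.

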